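Slide the board carrier out over the inspection lens and hold it

ROBOT

A 6-joint arm with a two-finger parallel gripper is mounted at the origin on the work surface. World frame = base frame: x ahead of the robot, y to its left, z up, the work surface at z = 0. Lengths are in m, angles in degrees, forces in N, time in s.
With the tool pointing down it reaches from about 0.35 to 0.875 m from the base axis. Payload 4.2 kg.
Tool frame: the origin (TCP) lies at the very end of the fingers, on their centre line; the grasp point (between the pads) lies 19 mm behind it; z points along the fingers, x is the direction in which the jaws open and shut, and the axes are right-handed (so a half turn about z gives the same grasp; the last joint's range is limited). The gripper opens to 85 mm and grips with 20 to 120 N. Pads are 22 mm wide; open, the fingers measure 114 mm over their backs; the gripper's body (76 mm by 85 mm) begins 54 mm behind the grasp point. The pads swing forward as they close: fully open they stand 13 mm farther back than shut.
Start: joints at [84.03, 22.042, 0.453, 0, -68.411, -14.817], TCP at [0.222, 0.584, 0.231] pointing down, gripper open.
Joint ranges: [-179.83, 179.83], [-69.29, 118.12], [-61.27, 80.66], [-181.25, 117.63], [-171.15, -9.14], [-177.46, 177.46]. Speed limits (degrees/s): [159.86, 159.86, 180, 180, 180, 180].

INTERFACE

Orientations are given as [roll, pitch, yaw] about the fixed x, y, z axes, in that order (R = Rz(yaw) Ry(pitch) Rx(roll)).
In Python, from workcell import readout, optics, order gives the robot as it stands. The module is installed in compiled form; this text tells all that it offers.
- The arm moves only by the tool servo_tool, never from a script. Its argument "deltas" is a list of rows, each an object with "fingers": the closure, from 0 (fully open) to 1 (shut); "travel": the shift along the tool's x, y, z in mm, a list of three; "twist": the turn about the tool's z in rad. In form: [{"fingers": fingers, "travel": [x, y, z], "twist": twist}, ...]. A call has 1 to 12 rows; each row shifts and turns the pose as measured when the row begins, along the tool's axes as they then stand; what a row does not reach is not made up. A row lasts 1/8 s, in which the tool goes at most 62.5 mm and 10.7 degrees, less where a joint would pass 70% of its speed; a pose out of reach is approached as far as the arm can. A call with a gripper value outside its range is refused whole. The fingers move at their own pace and stop on an object; the grip force is fixed at half the most. Time passes only in rows, so rows that do not move let the fingers close. It gives the time, the measured TCP pose, the force and the opening at its end, in the units of the state.
- readout.get_obs(): the state, without advancing time (a new reading comes with each control period).
- optics.grab_frame(name): name is "scene" or "top" or "wrist"; returns a dict with "pixels" (400x640x3 uint8, blue, green, red), "K" (3x3 intrinsics, pixels), "position" and "attitude" of the camera in the world. Camera axes: x right, y down, z forward; pixel columns grow to the right and rows downward; lengths in m; the calibration is good to about 2 mm. A picture is of the moment at which its call begins. There is no depth.
- order.hand_in(): hands the job in, once; it reports no verdict.
The state is a dict: "time_s": time; "joint_positions": joint angles; "joint_vel": joint speeds; "joint_torque": joint torques, N m; "tcp_pos": TCP position; "ee_rot": TCP orientation; "wrist_force": force on the tool from outside, world axes, zero at the start; "moment": the same for the moment, N m; "opening": finger opening in m.
Only numpy, scipy, OpenCV 4.12 (cv2) and the standard library are available. Lean on these libraries where they do the work, as an engineer would, in place of code of your own. Each camera call takes 0.05 s, during which the arm holds its last target.

TASK

Get the circuit board ready for inspection from below: first swing the carrier's clamp bar down across the board until it rests in its catch. Then slide the carrier straight out along the stand until its front edge is level with the pointer of the gauge post; it now overhangs so far that it would tip, so keep it flat on the stand by its handle end and finish while still holding it there. Leave the other things on the bench alone.

Things in the scene. Friction and masses are not known exactly. Their poses are not given: they have to be found in the camera images.
- carrier: Loose metal plate, 260 (x) x 110 (y) x 6 mm, 0.49 to 0.85 kg with all it carries, flat on the stand between its rails. Origin: centre of the underside; x points outward to the front edge (the way to slide, to the robot's right), z up. Circuit board and heat sink (top 27 mm up) on the front half, handle at the rear. Centre of mass about 25 mm ahead of the origin: tips unheld beyond 105 mm overhang.
- carrier_front (a point): Middle of the carrier's front edge, on its top face (130 mm ahead of the carrier's origin, 6 mm above its underside). Same axes as the carrier.
- carrier_handle (a point): Centre of the handle's crossbar, black, 80 mm long (along the carrier's y), 14 mm thick along x, 14 mm high, on two 12 mm square posts 33 mm to either side. Its centre is 32 mm above the plate's top face, 105 mm behind the carrier's origin; the plate ends 25 mm behind it. Grip it from above, fingers closing along the carrier's x.
- clamp_bar (a joint): Angle of the clamp bar hinged on the carrier: flat steel bar 105 mm long, 14 mm wide (along the carrier's x), 8 mm thick. 0: down across the board, resting in its catch (a hard stop); 1.57: upright. Starts at 0.9 to 1.5. The hinge is stiff (0.06 N m): the bar stays where it is left; about 1 N near its end moves it.
- clamp_hinge (a point): Hinge of the clamp bar, fixed on the carrier: 45 mm ahead of its origin, at y = -47 mm (the side nearer the robot), 28 mm above its underside. Hinge axis: the carrier's x. The closed bar lies level along the carrier's +y (away from the robot), its end in the catch at y = +46 mm. Cheeks at hinge and catch stand up to 6 mm above the bar's centre line.
- clamp_tip (a point): Free end of the clamp bar, on its centre line, 105 mm from the hinge; it moves with the bar.
- stand: Fixed aluminium riser, 260 (x) x 140 (y) mm, top face 90 mm above the bench. Origin: centre of its underside; x is the outward direction along which the carrier slides, z up. Two rails along its sides, 4 mm high, guide the carrier with 2 mm play on each side; both ends are open.
- stand_edge (a point): Middle of the stand's outer edge, on the top face, 130 mm ahead of the stand's origin: the carrier overhangs this edge.
- gauge_tip (a point): The mark: tip of the gauge post's flat steel pointer (50 mm long, 3 mm thick along x, 14 mm high, its middle 100 mm above the bench), pointing across at the carrier's path, 15 mm clear of the carrier's far long edge. Axes as the stand's: the carrier's front edge is to stop at this point's x, 150 to 172 mm beyond the stand's outer edge. The post (107 mm high, 44 mm square foot) is fixed.
- lens: Upward-looking inspection lens, 55 mm high, fixed on the bench under the path of the overhanging carrier; the carrier passes 35 mm above it. Origin: centre of its underside.
- tape_roll: Roll of amber tape lying flat, 72 mm across, 24 mm high; leave alone. Origin: underside.
- screwdriver: Screwdriver, 170 mm, lying on the far side of the stand; leave alone.
- pliers: Pliers with red handles, about 140 mm, 12 mm high, lying on the robot's side of the stand; leave alone.
- mouse: Black computer mouse, 100 x 58 x 22 mm; leave alone.
- small_computer: Small green single-board computer, 85 x 56 x 23 mm; leave alone.
- screw_jar: Small jar, 48 mm across, 55 mm high; leave alone.
- project_box: Black plastic box 110 x 150 x 45 mm; leave alone.
Not all that is in view belongs to the job. What is shaped like the part that bears gauge_tip but blue or brown is not meant.

How it is judged:
By the outcome, as a careful person would: the job done as asked, in the order asked, and still so for the second after the job is handed in, while the arm keeps its last pose, push and grip.
It also fails if it takes over 46 s, if anything falls off the work surface, if the arm or the gripper's body presses on something with over 40 N, if the wrist force passes 120 N, or if a joint passes its speed limit or range.

## Working session

There is one attempt and no reset: what is moved stays moved. The work goes in short steps, Python scripts to look and compute and a tool call to move; the robot and the scene stay as the last step left them, time stands still between calls to the robot, and variables do not carry over. Pictures are saved under pics/ and viewed, and the job is handed in when it is done.

Besides the shell and the picture viewer there is one more tool, called after "Request:" as name([rows], argument=value, ...), one row to a line, values as JSON. servo_tool: Moves the arm, as the interface text tells. Its arguments: {"type":"object","properties":{"deltas":{"type":"array"}},"required":["deltas"]}

```bash
mkdir -p pics; python3 - <<'E'
from workcell import readout, optics
import cv2
print(readout.get_obs())
for n in ["scene","top","wrist"]:
    f=optics.grab_frame(n); cv2.imwrite(f"pics/{n}0.png",f["pixels"]); print(n,f["K"],f["position"],f["attitude"])
E
```

```text
{'time_s': 0.0, 'joint_positions': array([ 8.40306496e+01,  2.20917162e+01,  3.78611620e-01, -2.88152173e-02,
       -6.84090417e+01, -1.48166654e+01]), 'joint_vel': array([ 0.02206175, -0.06274108,  0.03916949,  0.05167992,  0.05495851,
       -0.01843713]), 'joint_torque': array([-1.38345647e-03, -3.92285514e+01,  1.88399917e+01,  4.18627292e+00,
       -4.62821452e-03, -4.43983623e-06]), 'tcp_pos': array([0.22157368, 0.58378407, 0.23020398]), 'ee_rot': array([-1.79994644e+02, -1.24933179e-01, -1.10796654e+02]), 'wrist_force': array([0.4242398 , 0.48124118, 0.1765836 ]), 'moment': array([-0.00640199,  0.04540624, -0.02084251]), 'opening': 0.08535132211388236}
scene [[397.65470597   0.         320.39499236]
 [  0.         397.65470597 193.66312434]
 [  0.           0.           1.        ]] [ 1.33984206 -0.12750538  0.86070116] [-134.39115634    0.19625002   84.36886671]
top [[365.12883519   0.         317.16794772]
 [  0.         365.12883519 201.79405394]
 [  0.           0.           1.        ]] [ 0.38769721 -0.04205759  1.17875516] [-172.29662148    0.35483267  -89.24989136]
wrist [[359.78239799   0.         319.96833286]
 [  0.         359.78239799 200.75129836]
 [  0.           0.           1.        ]] [0.29880999 0.55449151 0.37371871] [ 1.61076726e+02 -1.05844600e-01 -1.10778634e+02]
```

View pics/scene0.png

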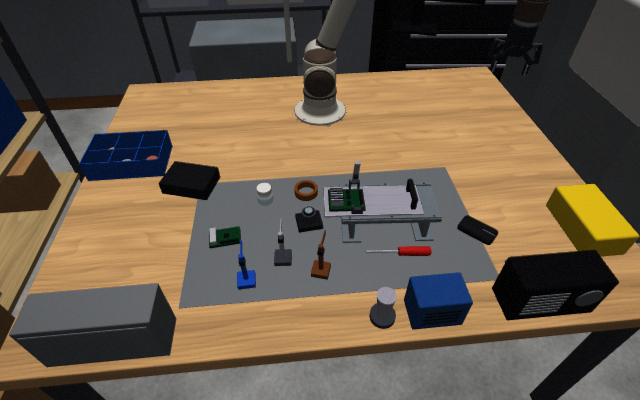

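View pics/top0.png

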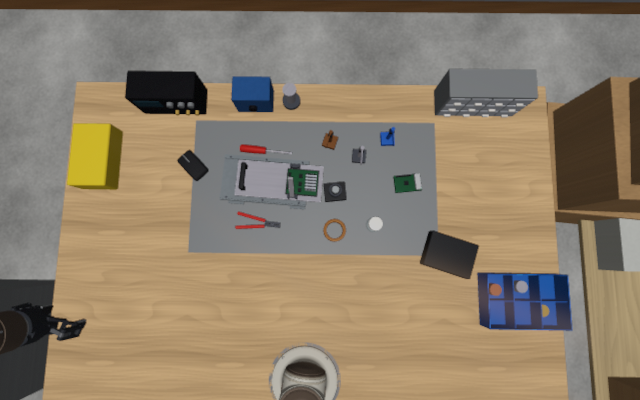

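View pics/wrist0.png

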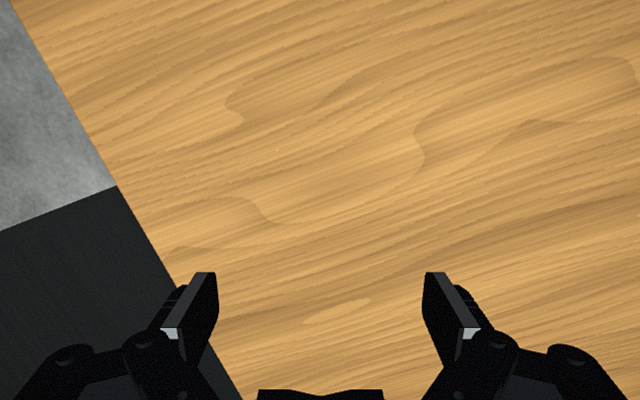

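The scene and top views show three posts of gauge shape. In the top view they are brown (330,140), grey (359,154) and blue (388,137). The grey one with the steel pointer fits the description. The carrier on the stand is at about (275,182), with its black handle at (242,176). I'll check this in close crops.

```bash
cat > h.py <<'E'
import numpy as np, cv2
from scipy.spatial.transform import Rotation as Rn
from workcell import readout, optics, order
def ray(f,u,v):
    d=Rn.from_euler('xyz',f["attitude"],degrees=True).as_matrix()@np.linalg.inv(f["K"])@np.array([u,v,1.])
    return np.array(f["position"]),d
def onz(f,u,v,z):
    p,d=ray(f,u,v); return p+d*(z-p[2])/d[2]
def proj(f,P):
    R=Rn.from_euler('xyz',f["attitude"],degrees=True).as_matrix()
    q=f["K"]@(R.T@(np.array(P)-f["position"])); return q[:2]/q[2]
def tri(f,a,g,b):
    p,d=ray(f,*a);q,e=ray(g,*b);A=np.stack([d,-e],1)
    s,r,_,_=np.linalg.lstsq(A,q-p,rcond=None)
    return (p+d*s[0]+q+e*s[1])/2, np.linalg.norm(p+d*s[0]-q-e*s[1])
def crop(im,x0,y0,x1,y1,k,name):
    c=cv2.resize(im[y0:y1,x0:x1],None,fx=k,fy=k,interpolation=cv2.INTER_CUBIC); cv2.imwrite(name,c)
E
python3 - <<'E'
from h import *
import pickle
F={n:optics.grab_frame(n) for n in("scene","top")}
pickle.dump(F,open("F0.pkl","wb"))
crop(F["top"]["pixels"],215,120,415,250,4,"pics/t1.png")
crop(F["scene"]["pixels"],225,155,445,295,3.6,"pics/s1.png")
E
```

```text
(no output)
```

View pics/t1.png

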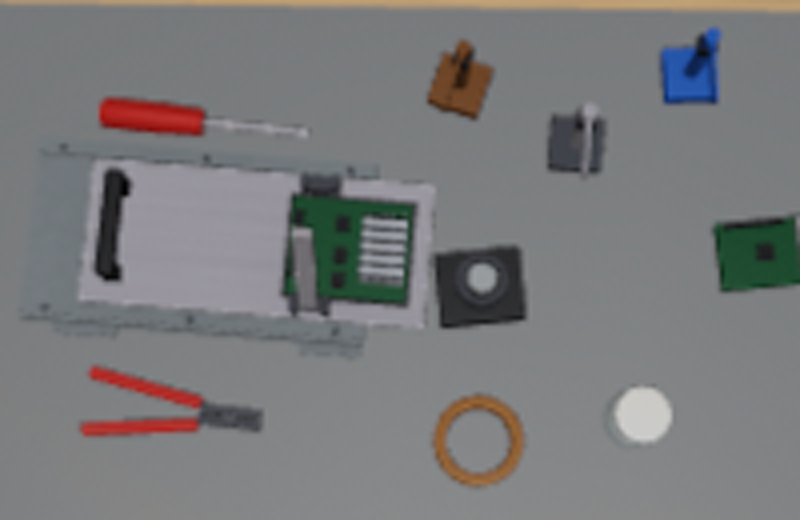

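View pics/s1.png

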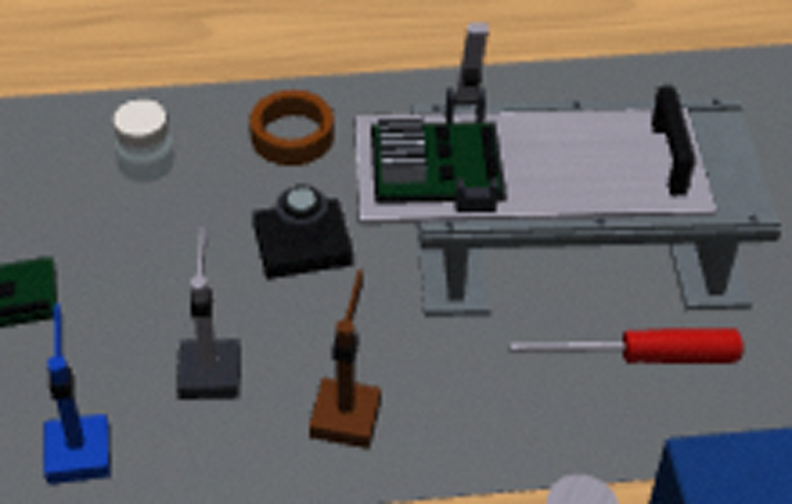

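```bash
python3 - <<'E'
from h import *
import pickle
F=pickle.load(open("F0.pkl","rb"))
f=F["top"];g=F["scene"]
for n,fr,(x0,y0,x1,y1) in(("top",f,(225,145,335,215)),("scene",g,(318,180,430,220))):
    hsv=cv2.cvtColor(fr["pixels"],cv2.COLOR_BGR2HSV); print(n, hsv[180,265] if n=="top" else hsv[200,390])
    b=fr["pixels"].astype(int)
    m=((b.min(2)>125)&(b[...,2]>=b[...,1])).astype(np.uint8)
    mm=np.zeros_like(m);mm[y0:y1,x0:x1]=m[y0:y1,x0:x1]
    mm=cv2.morphologyEx(mm,cv2.MORPH_OPEN,np.ones((2,2)))
    c=max(cv2.findContours(mm,cv2.RETR_EXTERNAL,cv2.CHAIN_APPROX_NONE)[0],key=cv2.contourArea)
    P=np.array([onz(fr,*p[0],.096)[:2] for p in c]).astype(np.float32)
    r=cv2.minAreaRect(P);print(r, cv2.boxPoints(r).tolist())
    v=fr["pixels"].copy(); cv2.drawContours(v,[c],-1,(0,0,255),1); crop(v,x0-10,y0-10,x1+10,y1+10,6,f"pics/m{n}.png")
T=lambda a,b:((215+a[0]/4,120+a[1]/4),(225+b[0]/3.6,155+b[1]/3.6))
for nm,a,b in(("bartip",(301,230),(478,28)),("gauge",(585,175),(202,232)),("handle far/L",(118,178),(664,93)),("handle near",(107,275),(685,188)),):
    a,b=T(a,b);print(nm,tri(f,a,g,b))
E
```

```text
top [130  15 157]
((0.5991125106811523, 0.1310896873474121), (0.15605279803276062, 0.10879849642515182), 86.0258560180664) [[0.539436399936676, 0.0570211261510849], [0.6479732394218445, 0.04948069155216217], [0.6587886214256287, 0.20515824854373932], [0.5502517819404602, 0.21269868314266205]]
scene [132  21 160]
((0.6080363988876343, 0.13508561253547668), (0.15672406554222107, 0.10607289522886276), 84.16191101074219) [[0.5473042130470276, 0.06252475827932358], [0.6528269648551941, 0.051735274493694305], [0.668768584728241, 0.2076464593410492], [0.5632458329200745, 0.21843594312667847]]
bartip (array([0.58290912, 0.0391293 , 0.21570169]), np.float64(0.0006612890799756439))
gauge (array([ 0.6509315 , -0.16419353,  0.1009929 ]), np.float64(0.0016677377003092406))
handle far/L (array([0.62502807, 0.16868764, 0.18079752]), np.float64(0.0040885435841244))
handle near (array([0.58244636, 0.21262079, 0.03408214]), np.float64(0.009861219489308579))
```

View pics/mtop.png

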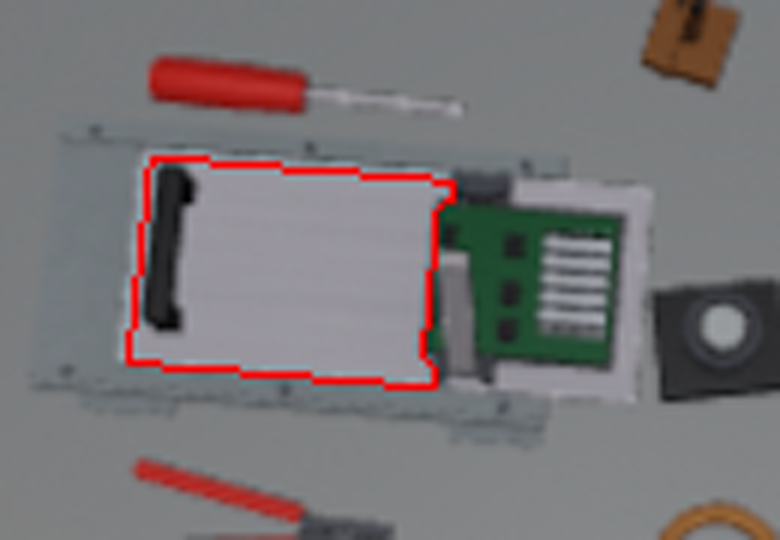

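The contour follows the rear part of the plate, with corners at crop (150,158) and (130,362). The board splits off the front, so I'll merge both pieces and redo the fit, this time with the handle ends matched correctly between views.

```bash
python3 - <<'E'
from h import *
import pickle
F=pickle.load(open("F0.pkl","rb"))
f=F["top"];g=F["scene"]
for n,fr,(x0,y0,x1,y1) in(("top",f,(228,157,326,204)),("scene",g,(320,183,430,219))):
    b=fr["pixels"].astype(int)
    m=((b.min(2)>125)&(b[...,2]>=b[...,1])).astype(np.uint8)
    mm=np.zeros_like(m);mm[y0:y1,x0:x1]=m[y0:y1,x0:x1]
    mm=cv2.morphologyEx(mm,cv2.MORPH_CLOSE,np.ones((5,5)))
    cs=[c for c in cv2.findContours(mm,cv2.RETR_EXTERNAL,cv2.CHAIN_APPROX_NONE)[0] if cv2.contourArea(c)>40]
    h=cv2.convexHull(np.vstack(cs))
    P=np.array([onz(fr,*p[0],.096)[:2] for p in h]).astype(np.float32)
    r=cv2.minAreaRect(P);print(n,r); print(np.round(cv2.boxPoints(r),4).tolist())
    v=fr["pixels"].copy(); cv2.drawContours(v,[h],-1,(0,0,255),1); crop(v,x0-10,y0-10,x1+10,y1+10,6,f"pics/m2{n}.png")
T=lambda a,b:((215+a[0]/4,120+a[1]/4),(225+b[0]/3.6,155+b[1]/3.6))
for nm,a,b in(("handle far end top",(118,173),(679,190)),("handle near",(105,277),(662,90)),):
    a,b=T(a,b);print(nm,tri(f,a,g,b))
E
```

```text
top ((0.5977032780647278, 0.08247833698987961), (0.2598840296268463, 0.11179991066455841), 86.0968017578125)
[[0.5331000089645386, -0.04340000078082085], [0.644599974155426, -0.050999999046325684], [0.6622999906539917, 0.20829999446868896], [0.5508000254631042, 0.2159000039100647]]
scene ((0.5983710885047913, 0.08217392861843109), (0.2586212754249573, 0.10840093344449997), 86.01396179199219)
[[0.5353000164031982, -0.04309999942779541], [0.6434999704360962, -0.050599999725818634], [0.6614000201225281, 0.20739999413490295], [0.5533000230789185, 0.21490000188350677]]
handle far end top (array([0.64736189, 0.18567544, 0.1035834 ]), np.float64(0.0033573329251121195))
handle near (array([0.56435481, 0.18923287, 0.12615448]), np.float64(0.0005137913738453121))
```

View pics/m2top.png

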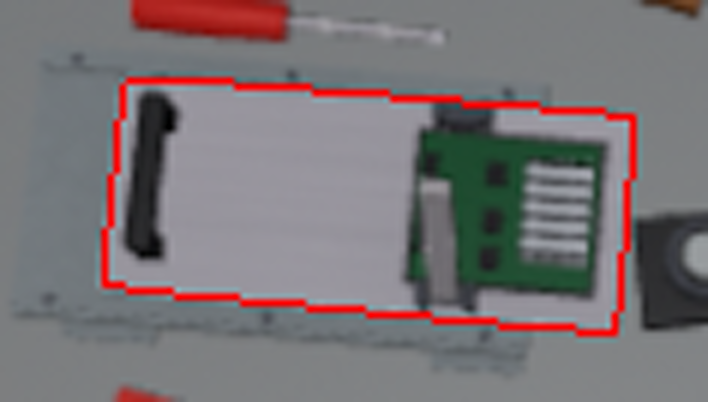

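View pics/m2scene.png

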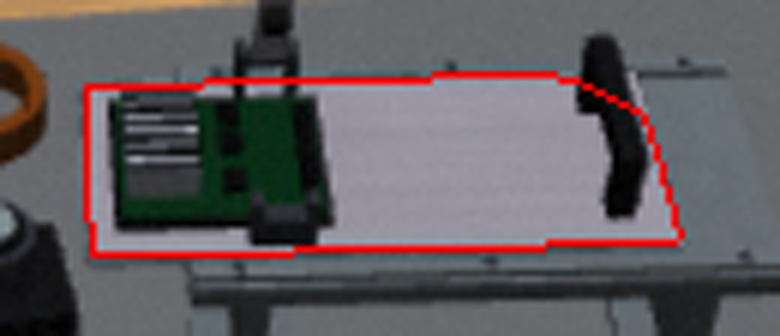

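Both views agree on the carrier to within 1 mm: centre (0.598, 0.082), outward direction (-0.069, -0.998). The clamp is at about 70°, and the gauge tip is at (0.651, -0.164). That makes the slide about 112 mm. I'll twist first, close the fingers and travel.

Request:
servo_tool([
  {"fingers": 1, "travel": [0, 0, 0], "twist": -0.15},
  {"fingers": 1, "travel": [0, 0, 0], "twist": -0.14},
  {"fingers": 1, "travel": [50, -34, 0], "twist": 0},
  {"fingers": 1, "travel": [50, -34, 0], "twist": 0},
  {"fingers": 1, "travel": [50, -34, 0], "twist": 0},
  {"fingers": 1, "travel": [50, -34, 0], "twist": 0},
  {"fingers": 1, "travel": [50, -34, 0], "twist": 0},
  {"fingers": 1, "travel": [50, -34, 0], "twist": 0},
  {"fingers": 1, "travel": [0, 0, 0], "twist": 0},
])

```text
time_s: 1.38
tcp_pos: [0.4108, 0.2629, 0.2299]
ee_rot: [-180.0, -0.1, -93.5]
wrist_force: [-0.6, -0.2, -0.2]
opening: -0.0002
```

Request:
servo_tool([
  {"fingers": 1, "travel": [50, -25, 0], "twist": 0.01},
  {"fingers": 1, "travel": [50, -25, 0], "twist": 0},
  {"fingers": 1, "travel": [50, -30, 0], "twist": 0},
  {"fingers": 1, "travel": [45, -35, 0], "twist": 0},
  {"fingers": 1, "travel": [17, -25, 0], "twist": 0},
  {"fingers": 1, "travel": [0, 0, 0], "twist": 0},
])

```text
time_s: 2.12
tcp_pos: [0.5407, 0.0402, 0.2307]
ee_rot: [-179.8, 0.0, -93.7]
wrist_force: [0.1, -0.2, -0.1]
opening: 0.0002
```

```bash
cat > st.py <<'E'
from h import *
o=readout.get_obs(); C=np.array([.598,.0823]);u=np.array([-.069,-.9976]);v=np.array([.9976,-.069])
d=o["tcp_pos"][:2]-C; print("s,t,z mm",1e3*d@u,1e3*d@v,1e3*o["tcp_pos"][2],o["ee_rot"],o["wrist_force"],o["time_s"],o["opening"])
E
python3 - <<'E'
from st import *
for n in("wrist","scene"):
    f=optics.grab_frame(n); cv2.imwrite(f"pics/{n}1.png",f["pixels"])
crop(f["pixels"],300,130,450,240,5,"pics/s2.png")
E
```

```text
s,t,z mm 45.907317841971604 -54.27482816243948 230.6589847236655 [-1.79819052e+02  2.30113203e-02 -9.36815008e+01] [ 0.06598845 -0.18553226 -0.13039898] 2.125 0.00022249685772307768
```

View pics/wrist1.png

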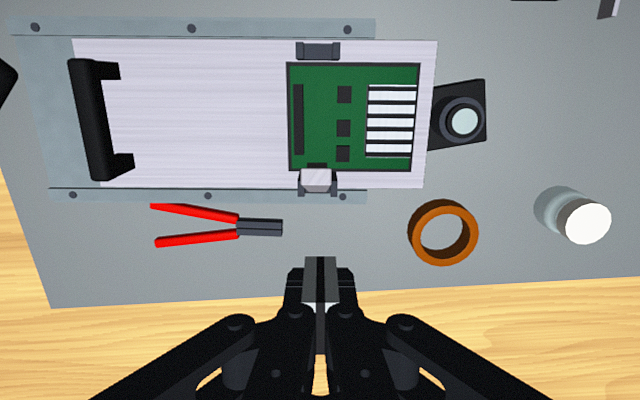

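View pics/s2.png

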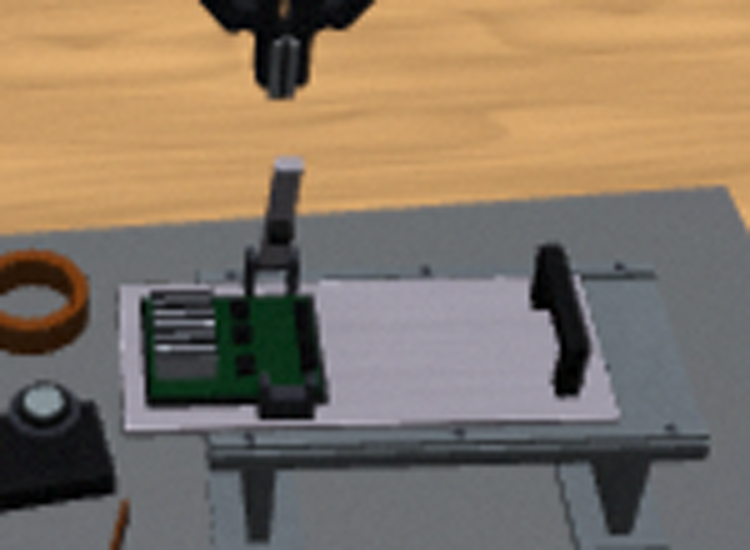

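The bar end is at wrist pixel (318,180), in line with the closed fingertips at column 320. I'll lower the fingers on the robot's side of the bar, then start the arc.

Request:
servo_tool([
  {"fingers": 1, "travel": [0, 0, 36], "twist": 0},
  {"fingers": 1, "travel": [0, -20, 0], "twist": 0},
  {"fingers": 1, "travel": [0, -13, 5], "twist": 0},
  {"fingers": 1, "travel": [0, -12, 7.5], "twist": 0},
  {"fingers": 1, "travel": [0, 0, 0], "twist": 0},
])

```text
time_s: 2.85
tcp_pos: [0.5827, 0.0441, 0.1818]
ee_rot: [-179.9, 0.1, -93.1]
wrist_force: [-0.7, -0.5, 0.3]
opening: 0.0002
```

```bash
python3 - <<'E'
from st import *
f=optics.grab_frame("scene")
crop(f["pixels"],300,130,450,240,5,"pics/s3.png")
E
```

```text
s,t,z mm 39.13268511430579 -12.599393960767314 181.78611344463752 [-1.79862915e+02  1.13976631e-01 -9.30868792e+01] [-0.69086045 -0.50174026  0.3319462 ] 2.85 0.00020864057262399865
```

View pics/s3.png

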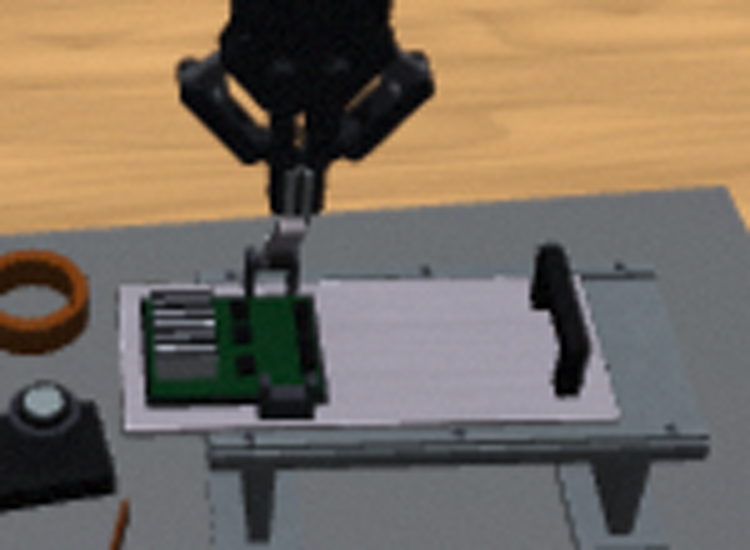

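The bar is being pushed over and is now at about 50°, with wrist force under 1 N. I'll continue the arc and correct a 7 mm sideways drift as I go.

Request:
servo_tool([
  {"fingers": 1, "travel": [3, -12, 9], "twist": 0.01},
  {"fingers": 1, "travel": [3, -9, 11], "twist": 0.01},
  {"fingers": 1, "travel": [2, -7, 12], "twist": 0},
  {"fingers": 1, "travel": [1, -5, 12], "twist": 0},
  {"fingers": 1, "travel": [0, 0, 0], "twist": 0},
])

```text
time_s: 3.52
tcp_pos: [0.6167, 0.0322, 0.1348]
ee_rot: [-179.9, 0.2, -94.3]
wrist_force: [-0.5, 0.8, 0.3]
opening: 0.0
```

```bash
python3 - <<'E'
from st import *
E
```

```text
s,t,z mm 48.65721503171049 22.136803968536874 134.83480902160346 [-1.79879492e+02  1.52666331e-01 -9.43488935e+01] [-0.51348842  0.80796345  0.34852159] 3.525 3.768781441301254e-05
```

Request:
servo_tool([
  {"fingers": 1, "travel": [-2, 0, 6], "twist": 0},
  {"fingers": 1, "travel": [0, 0, 5], "twist": 0},
  {"fingers": 1, "travel": [0, 0, 3], "twist": 0},
  {"fingers": 1, "travel": [0, 0, 2], "twist": 0},
])

```text
time_s: 4.03
tcp_pos: [0.6176, 0.0343, 0.1218]
ee_rot: [-179.7, 0.1, -94.2]
wrist_force: [-4.3, 1.1, 11.6]
opening: 0.0001
```

```bash
python3 - <<'E'
from st import *
f=optics.grab_frame("wrist");cv2.imwrite("pics/wrist2.png",f["pixels"])
E
```

```text
s,t,z mm 46.524002149479486 22.864766348723 121.83293772102243 [-1.79702832e+02  9.90281217e-02 -9.42371939e+01] [-4.25388069  1.09772377 11.62096442] 4.025 0.0001032206667124821
```

View pics/wrist2.png

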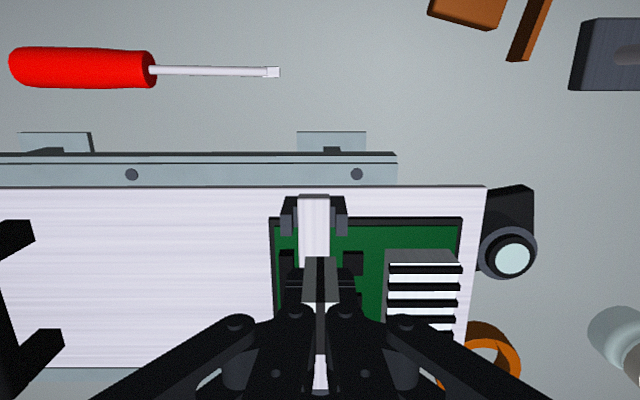

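The bar lies flat in its catch, with the bar end at pixels (297–330, 195). The fingertip met hard resistance of 11.6 N at z = 0.122, exactly the closed height. I'll lift, open the fingers and look again.

Request:
servo_tool([
  {"fingers": 1, "travel": [0, 0, -30], "twist": 0},
  {"fingers": 0, "travel": [0, 0, -50], "twist": 0},
  {"fingers": 0, "travel": [-10, 0, -40], "twist": 0},
  {"fingers": 0, "travel": [-40, 10, 0], "twist": 0},
  {"fingers": 0, "travel": [0, 0, 0], "twist": 0},
])

```text
time_s: 4.7
tcp_pos: [0.6094, 0.086, 0.2463]
ee_rot: [-179.7, 0.2, -94.3]
wrist_force: [-0.3, -0.6, 0.6]
opening: 0.0724
```

```bash
python3 - <<'E'
from st import *
import pickle
F={n:optics.grab_frame(n) for n in("scene","top","wrist")}
pickle.dump(F,open("F1.pkl","wb"))
cv2.imwrite("pics/wrist3.png",F["wrist"]["pixels"])
crop(F["top"]["pixels"],215,120,415,250,4,"pics/t3.png")
crop(F["scene"]["pixels"],225,155,445,295,3.6,"pics/s4.png")
E
```

```text
s,t,z mm -4.495917261777993 11.099987954982533 246.3106241299222 [-179.70552092    0.18811295  -94.27742721] [-0.27694146 -0.57036173  0.56024809] 4.7 0.07240180872356373
```

View pics/wrist3.png

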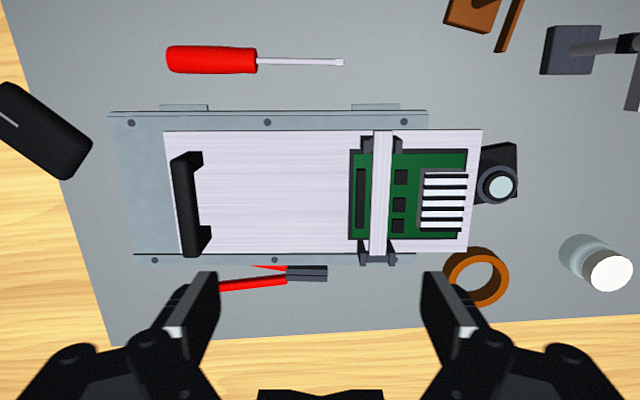

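View pics/s4.png

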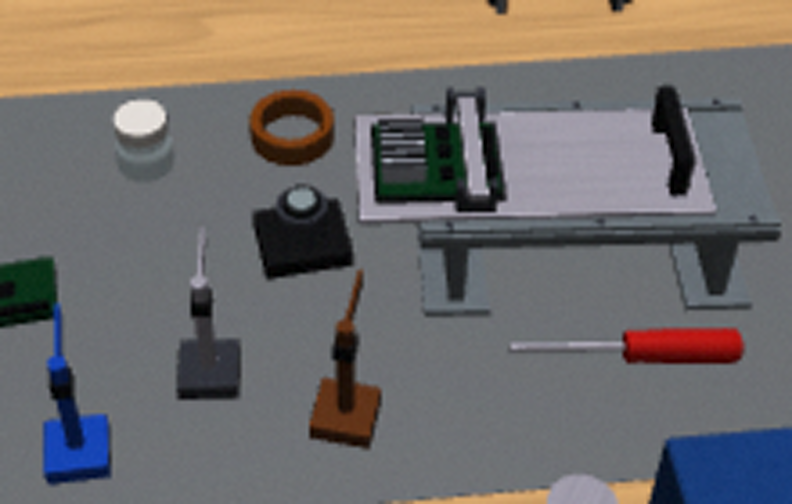

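View pics/t3.png

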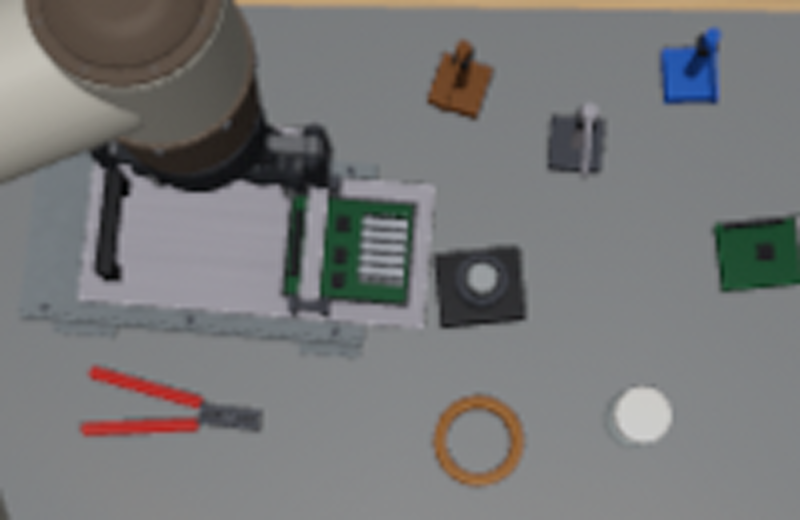

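The clamp bar lies across the board in both catches: wrist (382,130–255), scene crop (455–485, 90–205). Next I measure the plate corners and the pointer in the wrist frame.

```bash
python3 - <<'E'
from st import *
import pickle
F=pickle.load(open("F1.pkl","rb"));w=F["wrist"]
for p in [(163,130),(482,129),(467,252),(178,253)]:
    print(p,onz(w,*p,.096).round(4))
print("ptr",onz(w,632,110,.1).round(4))
# handle crossbar ends top face z=.135
for p in [(177,153),(192,255)]: print(p,onz(w,*p,.135).round(4))
print("pred handle", C-.105*u, "expect ends", proj(w,[*(C-.105*u+.04*v),.128]),proj(w,[*(C-.105*u-.04*v),.128]))
crop(w["pixels"],130,100,330,270,4,"pics/w3a.png");crop(w["pixels"],440,0,640,150,4,"pics/w3b.png")
E
```

```text
s,t,z mm -2.253955516718447 11.603516466344665 245.8150346698209 [-1.79746656e+02  1.20042380e-01 -9.44292898e+01] [-0.16594738 -0.01167649  0.2335445 ] 4.85 0.08538162938622974
(163, 130) [0.6625 0.208  0.096 ]
(482, 129) [ 0.6437 -0.0492  0.096 ]
(467, 252) [ 0.5337 -0.0431  0.096 ]
(178, 253) [0.5524 0.2182 0.096 ]
ptr [ 0.6503 -0.1635  0.1   ]
(177, 153) [0.6494 0.1842 0.135 ]
(192, 255) [0.5683 0.1889 0.135 ]
pred handle [0.605245 0.187048] expect ends [181.71003081 156.88718766] [194.53606825 254.31382414]
```

View pics/w3a.png

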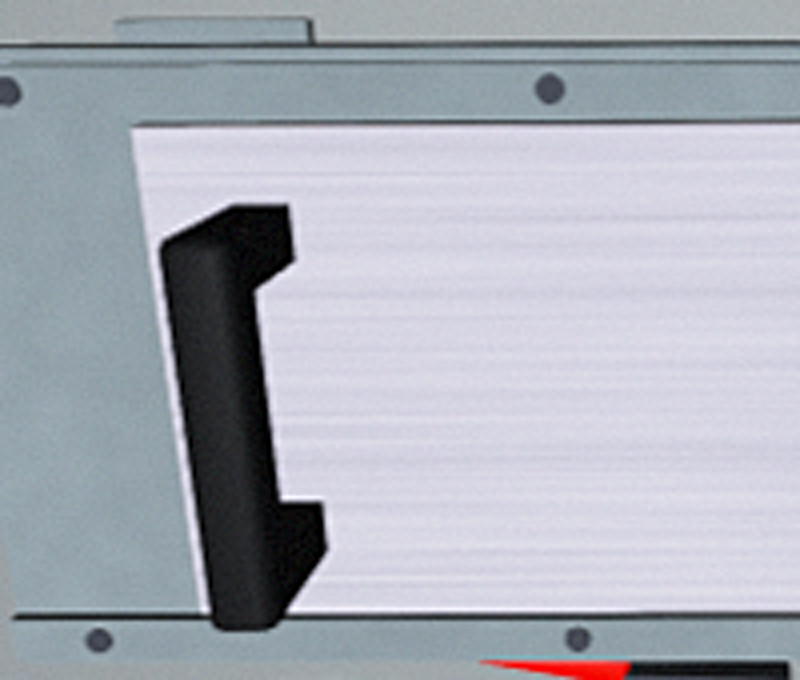

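View pics/w3b.png

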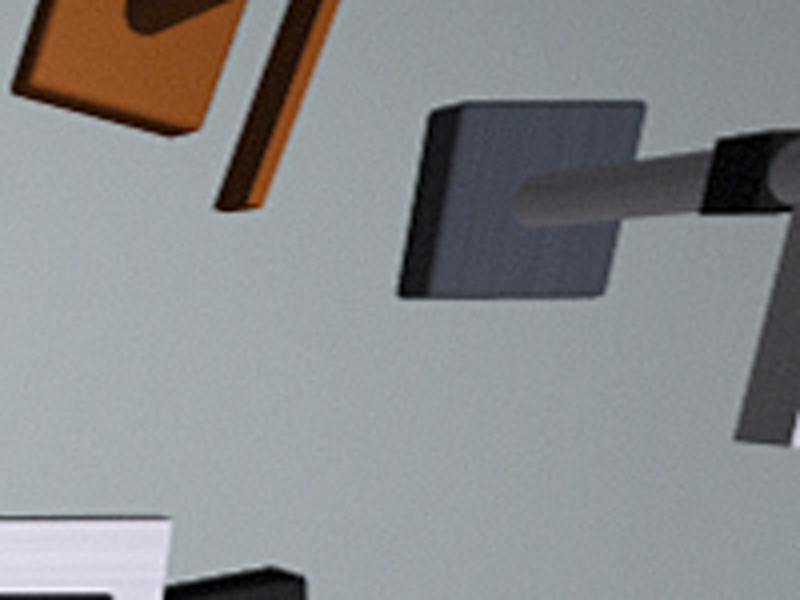

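Request:
servo_tool([
  {"fingers": 0, "travel": [-50, 5, 0], "twist": -0.007},
  {"fingers": 0, "travel": [-50, 5, 30], "twist": 0},
  {"fingers": 0, "travel": [0, 0, 45], "twist": 0},
  {"fingers": 0, "travel": [0, 0, 0], "twist": 0},
])

```text
time_s: 5.35
tcp_pos: [0.6082, 0.1829, 0.1679]
ee_rot: [-179.8, 0.0, -94.3]
wrist_force: [-0.3, -0.4, 0.1]
opening: 0.0857
```

```bash
python3 - <<'E'
from st import *
import pickle
F=pickle.load(open("F1.pkl","rb"));w=F["wrist"]
for p,z in [((637.5,110.7),.107),((623.7,110),.093)]: print("ptr near face",onz(w,*p,z).round(4))
f=optics.grab_frame("wrist");cv2.imwrite("pics/wrist4.png",f["pixels"])
E
```

```text
s,t,z mm -101.08372291872271 3.2139614765506326 167.942817067828 [-1.79827028e+02  1.96287563e-02 -9.43487342e+01] [-0.31557052 -0.42442289  0.08880123] 5.35 0.08571269190637411
ptr near face [ 0.6504 -0.1619  0.107 ]
ptr near face [ 0.6498 -0.1627  0.093 ]
```

View pics/wrist4.png

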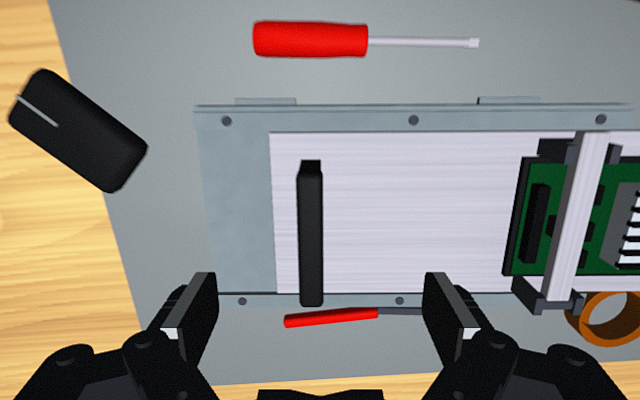

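The handle is at columns 297–323, between the open fingers and about 4 mm left of centre. I'll descend over it and grip.

Request:
servo_tool([
  {"fingers": 0, "travel": [-4, 2, 25], "twist": -0.006},
  {"fingers": 0, "travel": [0, 0, 25], "twist": 0},
  {"fingers": 0, "travel": [0, 0, 9], "twist": 0},
  {"fingers": 0, "travel": [0, 0, 1], "twist": 0},
])

```text
time_s: 5.9
tcp_pos: [0.6158, 0.1866, 0.1195]
ee_rot: [-178.6, 0.5, -94.1]
wrist_force: [-0.0, 0.2, 0.8]
opening: 0.0856
```

```bash
python3 - <<'E'
from st import *
E
```

```text
s,t,z mm -105.24537647693688 10.593109632569826 119.47995439492537 [-178.63577354    0.50609093  -94.1131608 ] [-0.01664013  0.20126867  0.76597252] 5.9 0.08564789660413132
```

Request:
servo_tool([
  {"fingers": 0, "travel": [0, 6, 5], "twist": 0},
  {"fingers": 0, "travel": [0, 2, 3], "twist": 0},
  {"fingers": 0, "travel": [0, 0, 0], "twist": 0},
])

```text
time_s: 6.28
tcp_pos: [0.609, 0.1875, 0.114]
ee_rot: [-178.4, 0.6, -94.1]
wrist_force: [0.2, -0.5, 0.1]
opening: 0.085
```

```bash
python3 - <<'E'
from st import *
print(o["joint_positions"])
E
```

```text
s,t,z mm -105.65834619449028 3.7096753584768862 114.04642815257992 [-178.37626204    0.64888522  -94.12131558] [ 0.24465025 -0.53495775  0.10654945] 6.275 0.0849871196884284
[ 31.8391686   28.07234606  -8.04995699   0.54226913 -52.1836497
  53.70416953]
```

Request:
servo_tool([
  {"fingers": 0, "travel": [0, 0, -25], "twist": 0},
  {"fingers": 0, "travel": [0, 0, -25], "twist": 0},
  {"fingers": 0, "travel": [0, 0, 0], "twist": 0},
])

```text
time_s: 6.65
tcp_pos: [0.6076, 0.1873, 0.1658]
ee_rot: [-178.3, 0.6, -94.1]
wrist_force: [-0.5, -0.8, -0.2]
opening: 0.0854
```

```bash
cat >> st.py <<'E'
zt=Rn.from_euler('xyz',o["ee_rot"],degrees=True).as_matrix()[:,2]
print("tool z tilt deg along s,t:",np.degrees(zt[:2]@u),np.degrees(zt[:2]@v))
E
python3 - <<'E'
from st import *
E
```

```text
s,t,z mm -105.37437119986781 2.3425598699891483 165.75233332010737 [-178.34540394    0.64323293  -94.07803053] [-0.53576598 -0.76340373 -0.17801812] 6.65 0.08542756344734147
tool z tilt deg along s,t: -0.6394334895785906 1.6556973059504905
```

The tilt is mostly in the pad plane (1.7°), and only 0.6° along the slide, so it does no harm. I'll descend again slowly.

Request:
servo_tool([
  {"fingers": 0, "travel": [0, 0, 15], "twist": 0},
  {"fingers": 0, "travel": [0, 0, 15], "twist": 0},
  {"fingers": 0, "travel": [0, 1, 13], "twist": 0},
  {"fingers": 0, "travel": [0, 1, 8], "twist": 0},
  {"fingers": 0, "travel": [0, 1, 4], "twist": 0},
  {"fingers": 0, "travel": [0, 0, 0], "twist": 0},
])

```text
time_s: 7.4
tcp_pos: [0.6034, 0.1868, 0.1015]
ee_rot: [-178.8, 0.4, -94.1]
wrist_force: [-0.2, 0.1, 1.7]
opening: 0.0854
```

```bash
python3 - <<'E'
from st import *
E
```

```text
s,t,z mm -104.61581628404643 -1.8381243837401209 101.51099034968283 [-178.81262811    0.37952602  -94.11845849] [-0.16900641  0.10080981  1.69472413] 7.4 0.08544285972220642
tool z tilt deg along s,t: -0.37608032871384983 1.1883342017125023
```

Request:
servo_tool([
  {"fingers": 0, "travel": [0, 0, -8], "twist": 0},
  {"fingers": 0, "travel": [0, 0, 0], "twist": 0},
  {"fingers": 1, "travel": [0, 0, 0], "twist": 0},
  {"fingers": 1, "travel": [0, 0, 0], "twist": 0},
  {"fingers": 1, "travel": [0, 0, 0], "twist": 0},
  {"fingers": 1, "travel": [0, 0, 0], "twist": 0},
  {"fingers": 1, "travel": [0, 0, 0], "twist": 0},
  {"fingers": 1, "travel": [0, 0, 0], "twist": 0},
])

```text
time_s: 8.4
tcp_pos: [0.6045, 0.1876, 0.1126]
ee_rot: [-178.6, 0.5, -94.1]
wrist_force: [0.1, 0.6, 0.7]
opening: 0.0124
```

```bash
python3 - <<'E'
from st import *
f=optics.grab_frame("wrist");cv2.imwrite("pics/wrist5.png",f["pixels"])
g=optics.grab_frame("scene");crop(g["pixels"],300,130,450,240,5,"pics/s5.png")
E
```

```text
s,t,z mm -105.48096899469819 -0.7806743141882131 112.5510257221418 [-178.56802914    0.52830617  -94.08436436] [0.13266477 0.56054391 0.68616016] 8.4 0.012433222720269563
tool z tilt deg along s,t: -0.5249312874234117 1.4329719319463825
```

View pics/wrist5.png

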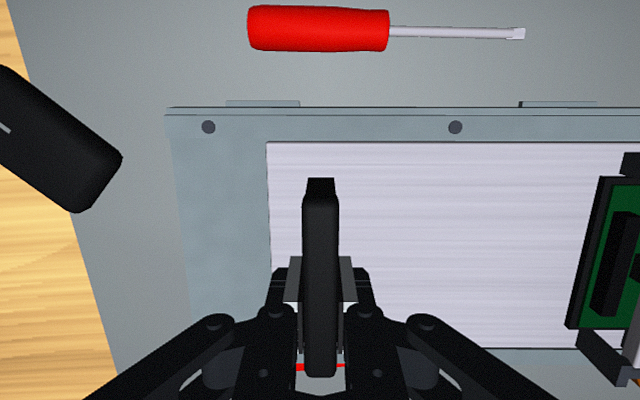

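View pics/s5.png

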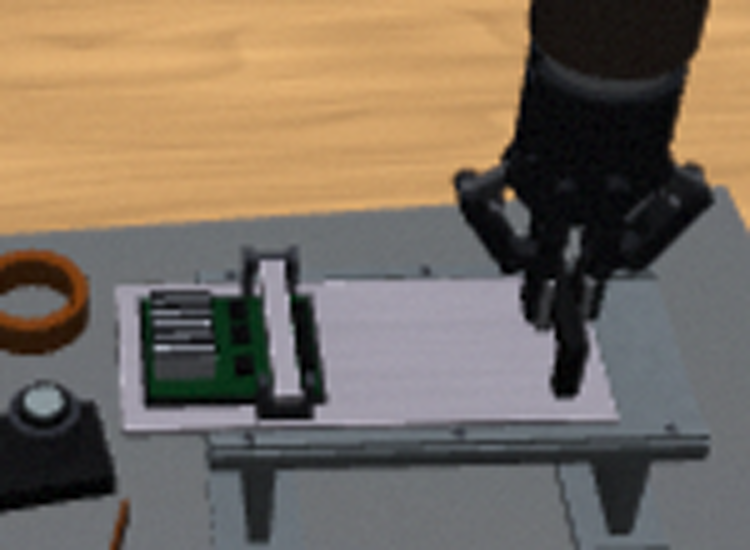

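The grip holds: opening 12.4 mm on the crossbar, and the carrier is flat and unmoved. I'll slide in small rows with a slight downward push.

Request:
servo_tool([
  {"fingers": 1, "travel": [6, 0, 1], "twist": 0},
  {"fingers": 1, "travel": [10, 0, 1], "twist": 0},
  {"fingers": 1, "travel": [10, 0, 1], "twist": 0},
  {"fingers": 1, "travel": [10, 0, 1], "twist": 0},
])

```text
time_s: 9.0
tcp_pos: [0.6044, 0.1618, 0.1125]
ee_rot: [-178.0, 1.5, -93.9]
wrist_force: [-3.7, 9.9, 4.8]
opening: 0.0128
```

```bash
python3 - <<'E'
from st import *
print(o["moment"])
E
```

```text
s,t,z mm -79.7530866691452 0.9313289758036392 112.53177852412156 [-177.96528365    1.50749082  -93.8835838 ] [-3.6809827  9.8973774  4.7537163] 9.0 0.012773688772423639
tool z tilt deg along s,t: -1.508933321910729 2.032333111729142
[2.34998734 1.40010726 0.00644108]
```

```bash
python3 - <<'E'
from st import *
import pickle
F={n:optics.grab_frame(n) for n in("scene","top","wrist")}
pickle.dump(F,open("F2.pkl","wb"))
a=cv2.resize(F["scene"]["pixels"][150:250,290:450],None,fx=4,fy=4,interpolation=cv2.INTER_CUBIC)
b=cv2.resize(F["wrist"]["pixels"],None,fx=.3125,fy=.3125)
cv2.imwrite("pics/s6.png",a); cv2.imwrite("pics/w6.png",F["wrist"]["pixels"])
crop(F["top"]["pixels"],215,120,415,250,4,"pics/t6.png")
E
```

```text
s,t,z mm -79.7530866691452 0.9313289758036392 112.53177852412156 [-177.96528365    1.50749082  -93.8835838 ] [-3.6809827  9.8973774  4.7537163] 9.0 0.012773688772423639
tool z tilt deg along s,t: -1.508933321910729 2.032333111729142
```

View pics/s6.png

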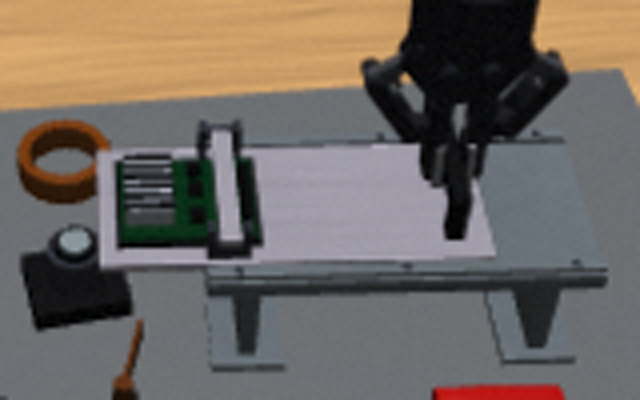

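View pics/w6.png

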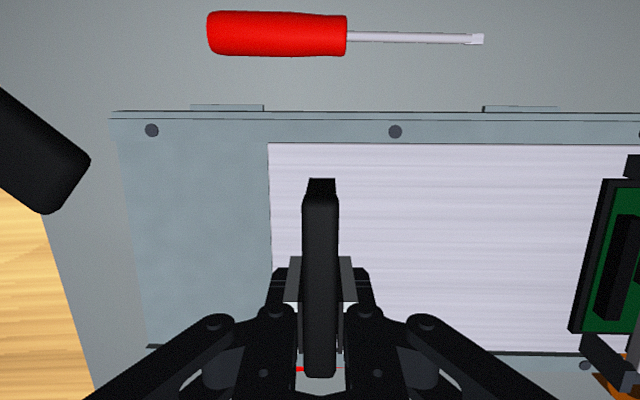

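View pics/t6.png

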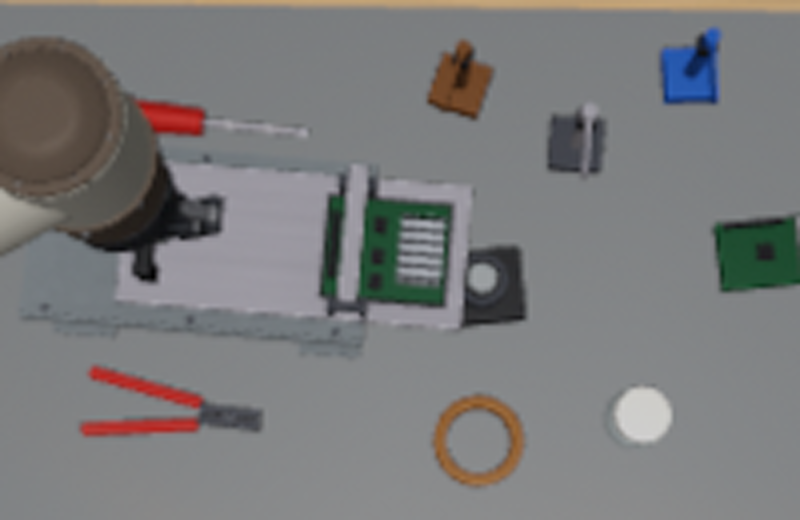

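The carrier has moved about 27 mm, still flat and between the rails. Its front edge is at top-crop (470,185)–(462,328). The small rows build up tilt, so I'll use fewer, longer ones with a slight lateral correction.

Request:
servo_tool([
  {"fingers": 1, "travel": [25, 1, 0.5], "twist": 0},
  {"fingers": 1, "travel": [25, 1, 0.5], "twist": 0},
])

```text
time_s: 9.4
tcp_pos: [0.6011, 0.1163, 0.1132]
ee_rot: [-177.6, 1.8, -93.7]
wrist_force: [-1.4, 9.0, 7.5]
opening: 0.0128
```

```bash
python3 - <<'E'
from st import *
print(o["moment"])
E
```

```text
s,t,z mm -34.16349226929601 0.7887018499182065 113.22041637776606 [-177.57726267    1.83427733  -93.66738456] [-1.43955916  8.95248488  7.53126265] 9.4 0.012813515579694035
tool z tilt deg along s,t: -1.8444971764610085 2.4126947718328418
[ 2.02764151  0.95639112 -0.16952834]
```

Request:
servo_tool([
  {"fingers": 1, "travel": [28, 1, 0.5], "twist": 0.003},
  {"fingers": 1, "travel": [3, 0, 0.5], "twist": 0},
])

```text
time_s: 9.65
tcp_pos: [0.5991, 0.0877, 0.1148]
ee_rot: [-177.3, 2.2, -93.8]
wrist_force: [-2.1, 1.2, 3.9]
opening: 0.0129
```

```bash
python3 - <<'E'
from st import *
import pickle
F={n:optics.grab_frame(n) for n in("scene","top","wrist")}
pickle.dump(F,open("F3.pkl","wb"))
crop(F["top"]["pixels"],295,135,395,215,8,"pics/t7.png")
crop(F["scene"]["pixels"],250,160,370,250,6,"pics/s7.png")
E
```

```text
s,t,z mm -5.441965673955994 0.7343484437583214 114.83097986132462 [-177.3189841     2.16734483  -93.84399478] [-2.07113097  1.22336827  3.85341183] 9.65 0.012889149563822323
tool z tilt deg along s,t: -2.1696840181319295 2.6757334260137235
```

View pics/t7.png

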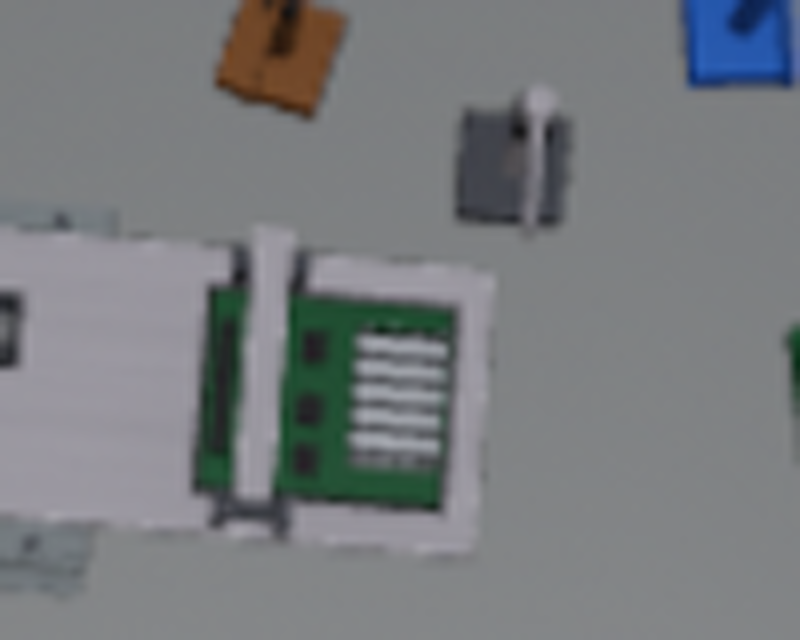

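View pics/s7.png

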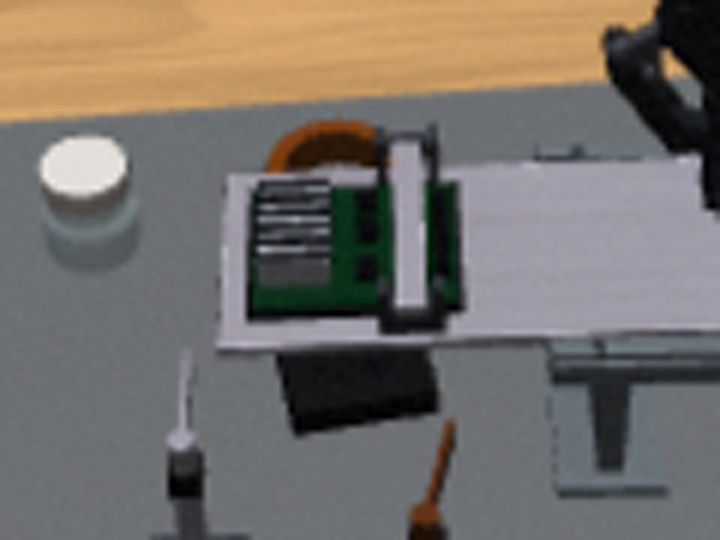

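The pointer tip is at top-crop (530,232) and the front-edge far corner at (494,270), so about 25–30 mm remain. The TCP has risen 2 mm since the start, so I'll press the handle end down before the last stretch.

Request:
servo_tool([
  {"fingers": 1, "travel": [0, 0, 3], "twist": 0},
  {"fingers": 1, "travel": [0, 0, 3], "twist": 0},
  {"fingers": 1, "travel": [0, 0, 2], "twist": 0},
])

```text
time_s: 10.18
tcp_pos: [0.5994, 0.0886, 0.1124]
ee_rot: [-177.3, 2.1, -93.7]
wrist_force: [-3.1, 1.5, 9.9]
opening: 0.0131
```

```bash
python3 - <<'E'
from st import *
print(o["moment"])
F={n:optics.grab_frame(n) for n in("scene","top","wrist")}
cv2.imwrite("pics/w8.png",F["wrist"]["pixels"])
crop(F["scene"]["pixels"],250,160,410,250,5,"pics/s8.png")
E
```

```text
s,t,z mm -6.38444108937767 0.9689575899396757 112.44714553254563 [-177.26533317    2.07433668  -93.70590019] [-3.11509805  1.50087506  9.94513685] 10.175 0.013061840910592723
tool z tilt deg along s,t: -2.083429276445545 2.724492548914622
[-0.2711      1.31853796 -0.10452023]
```

View pics/w8.png

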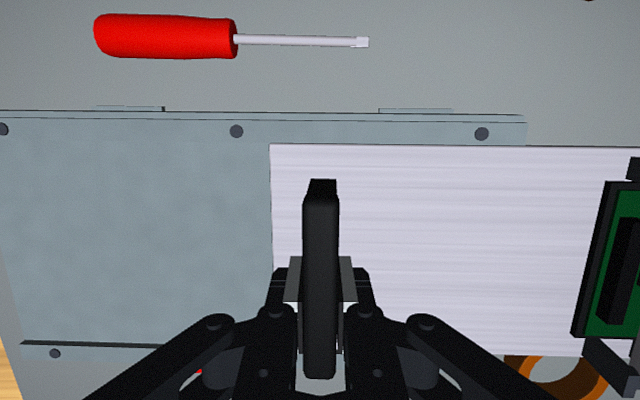

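View pics/s8.png

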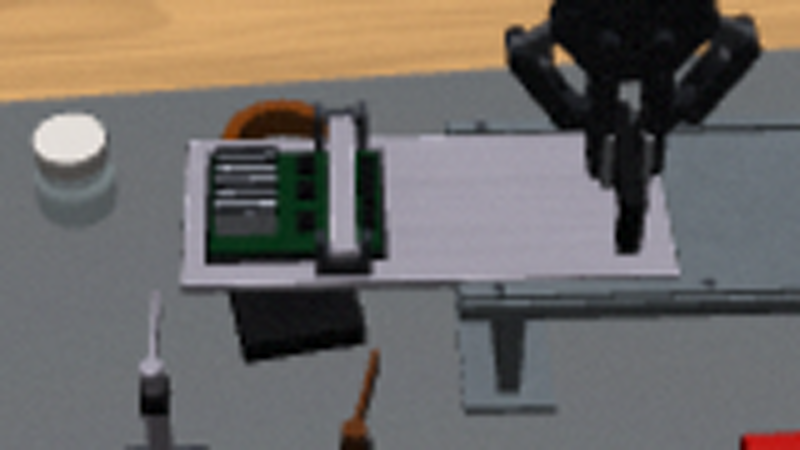

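The handle is back at its original height (z = 112.4) with 10 N of hold-down. The plate is flat, and the board and bar are in place. Now I measure the remaining gap.

```bash
cat > gap.py <<'E'
from st import *
G=np.array([.6507,-.1640])
def st(P): d=np.array(P)[:2]-C; return 1e3*d@u,1e3*d@v
def edge(fr,name,z=.096,thr=125):
    # near front edge: sample along u on fixed t lines, subpixel brightness crossing
    gray=cv2.GaussianBlur(fr["pixels"].astype(np.float32).min(2),(0,0),.6); out=[]
    for t in (-46,-42,-38,-30,-20,-10,0,10,20,30,38,42,46):
        ss=np.arange(196,272,.5); pts=np.array([proj(fr,[*(C+u*s/1e3+v*t/1e3),z]) for s in ss],np.float32)
        val=cv2.remap(gray,pts[:,0].reshape(1,-1),pts[:,1].reshape(1,-1),cv2.INTER_LINEAR)[0]
        i=np.argmin(np.convolve(val,np.r_[np.ones(8),-np.ones(8)]/8,'valid')*-1*-1*-1) # max drop
        out.append((t,ss[i+8],val[i],val[min(i+15,len(val)-1)]))
    out=np.array(out); m=np.median(out[:,1]); k=abs(out[:,1]-m)<5
    pf=np.polyfit(out[k,0],out[k,1],1); print(name,"edge s per t",out[:,1].round(1),"fit",pf,"s@0",pf[1]); return pf
E
python3 - <<'E'
from gap import *
F={n:optics.grab_frame(n) for n in("scene","top")}
for n in F: edge(F[n],n)
print("gauge s,t",st(G))
a=F["top"];b=F["scene"]
crop(a["pixels"],335,135,385,175,14,"pics/t9.png");crop(b["pixels"],260,205,310,245,14,"pics/s9.png")
E
```

```text
s,t,z mm -6.399770597550908 0.9889675871957431 112.46014252101358 [-177.26158976    2.08009276  -93.70677634] [-3.9642987   2.02818386 10.99326712] 10.325 0.01267978658458683
tool z tilt deg along s,t: -2.08914303163264 2.728238423973783
scene edge s per t [215.5 218.5 219.  219.5 219.5 219.5 219.5 219.5 219.  219.  218.5 218.5
 218.5] fit [6.98988697e-03 2.18769231e+02] s@0 218.7692307692308
top edge s per t [207.  216.5 217.  217.  218.5 219.  218.  219.  219.  218.5 217.5 218.
 219. ] fit [1.60605970e-02 2.18021768e+02] s@0 218.0217677114771
gauge s,t (np.float64(242.07258000000002), np.float64(69.56821999999997))
```

View pics/t9.png

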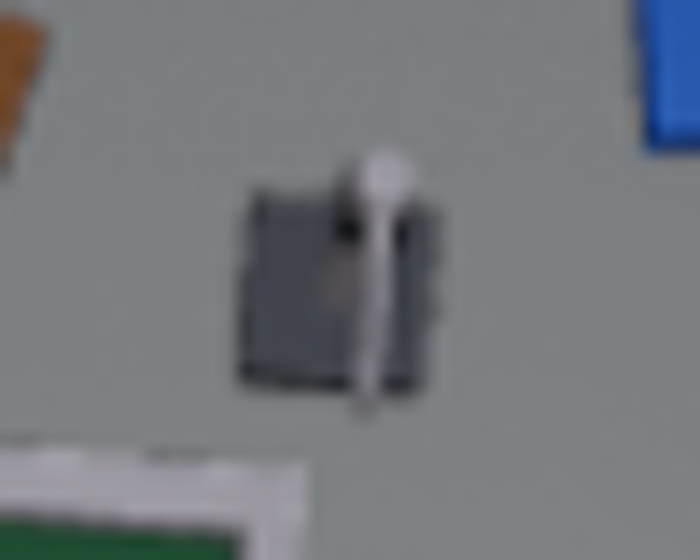

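View pics/s9.png

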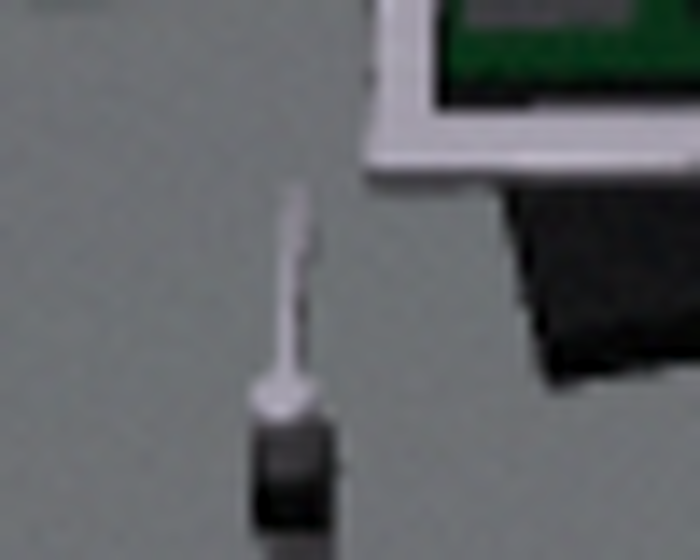

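```bash
sed -i "s/\*-1\*-1\*-1)/)/" gap.py; sed -i "s/arange(196,272/arange(206,272/" gap.py; cat >> gap.py <<'E'
def run():
    F={n:optics.grab_frame(n) for n in("scene","top")}
    for n in F:
        pf=edge(F[n],n)
    return F
E
python3 - <<'E'
from gap import *
a=run()
print("gauge",st(G)); 
print("gauge scene pix z.107",proj(a["scene"],[*G,.107]),"top",proj(a["top"],[*G,.1]))
# pixel observations of pointer
for n,p,z in(("scene",(260+293/14,205+190/14),.107),("top",(335+363/14,135+400/14),.107)): print(n,st(onz(a[n],*p,z)))
E
```

```text
s,t,z mm -6.39845789142964 0.9847322919520403 112.4549674369727 [-177.26138077    2.08216989  -93.71177786] [-4.44750757  2.24110443 10.03622597] 10.425 0.012560458538575155
tool z tilt deg along s,t: -2.090978727818151 2.7286206713547716
scene edge s per t [229.  229.5 229.5 212.5 230.5 231.5 231.  230.  230.  229.5 229.5 230.
 230.5] fit [3.90844224e-03 2.30031896e+02] s@0 230.0318955610785
top edge s per t [230.5 230.5 230.5 229.5 210.5 212.5 212.  211.5 212.  228.5 230.5 230.5
 231. ] fit [-5.62339332e-04  2.30187500e+02] s@0 230.18750000000003
gauge (np.float64(242.07258000000002), np.float64(69.56821999999997))
gauge scene pix z.107 [280.68584019 217.78525294] top [360.87131846 163.88992398]
scene (np.float64(241.34064290524805), np.float64(72.28928658781639))
top (np.float64(241.50749502111074), np.float64(68.80156689783495))
```

Both views put the front edge at s = 230.1 and the pointer at 241.4–242.1 (in mm along the slide), so 11.6 mm remain. I'll keep pushing down while finishing.

Request:
servo_tool([
  {"fingers": 1, "travel": [12, 0.5, 2], "twist": 0},
  {"fingers": 1, "travel": [0, 0, 2], "twist": 0},
])

```text
time_s: 10.78
tcp_pos: [0.5986, 0.0819, 0.1132]
ee_rot: [-177.0, 2.5, -93.6]
wrist_force: [-1.4, -7.0, 6.7]
opening: 0.0131
```

```bash
python3 - <<'E'
from gap import *
run()
E
```

```text
s,t,z mm 0.39266395292747713 0.671890275550639 113.2343305603552 [-177.04112216    2.45505425  -93.55594803] [-1.38391601 -6.95000564  6.72768307] 10.775 0.0131085546484337
tool z tilt deg along s,t: -2.4716122005266863 2.9403016892197633
scene edge s per t [238.  238.  237.5 237.  236.5 236.  236.  237.  237.  237.5 237.5 237.5
 237. ] fit [-2.37953599e-03  2.37115385e+02] s@0 237.11538461538464
top edge s per t [237.5 236.5 235.5 235.5 217.5 218.5 218.5 218.  218.5 236.5 236.5 237.
 237. ] fit [5.30205656e-03 2.36500000e+02] s@0 236.5
```

Request:
servo_tool([
  {"fingers": 1, "travel": [0, 0, 3], "twist": 0},
  {"fingers": 1, "travel": [7, 0, 2], "twist": 0},
  {"fingers": 1, "travel": [1, 0, 2], "twist": 0},
])

```text
time_s: 11.25
tcp_pos: [0.5989, 0.0803, 0.1138]
ee_rot: [-176.8, 2.9, -93.4]
wrist_force: [-2.0, -5.3, 7.4]
opening: 0.0129
```

```bash
python3 - <<'E'
from gap import *
F=run()
E
```

```text
s,t,z mm 1.9024136651316903 0.9966238166905794 113.78620966387751 [-176.7565462     2.90916738  -93.4023445 ] [-1.98721287 -5.32930667  7.35972326] 11.25 0.012851074293785517
tool z tilt deg along s,t: -2.9344344699629903 3.2134312544066517
scene edge s per t [237.5 237.5 237.5 237.  220.5 238.5 222.  238.5 237.5 237.5 237.  237.
 237.5] fit [-1.99122464e-03  2.37549075e+02] s@0 237.54907495388744
top edge s per t [236.5 236.  236.5 238.5 238.5 237.  236.  219.5 238.5 237.5 237.  236.5
 236.5] fit [8.12114246e-04 2.37084010e+02] s@0 237.08401009520472
```

The handle end has crept up 1.3 mm as the overhang grew: z 113.8, and the tilt rose by 0.8°. Each row restarts from the measured pose, so the rows need more downward push. I'll press it flat first.

Request:
servo_tool([
  {"fingers": 1, "travel": [0, 0, 5], "twist": 0},
  {"fingers": 1, "travel": [0, 0, 5], "twist": 0},
])

```text
time_s: 11.6
tcp_pos: [0.5992, 0.081, 0.1122]
ee_rot: [-176.7, 2.8, -93.2]
wrist_force: [-13.9, -0.9, 31.0]
opening: 0.0125
```

```bash
python3 - <<'E'
from gap import *
F=run(); print(o["moment"])
E
```

```text
s,t,z mm 1.2618924448162183 1.2554536625442398 112.18390113960386 [-176.66498936    2.81695365  -93.24946576] [-13.91807461  -0.90824473  31.03966726] 11.6 0.012500812117050899
tool z tilt deg along s,t: -2.8519256094076573 3.2981255826646043
scene edge s per t [237.5 237.  237.  237.5 239.  239.  239.  238.5 238.  237.5 238.  238.
 238.5] fit [7.51041047e-03 2.38038462e+02] s@0 238.03846153846158
top edge s per t [236.5 236.5 237.5 238.  238.5 218.5 220.  219.5 219.  237.  236.5 236.
 236.5] fit [-9.29429325e-03  2.36979346e+02] s@0 236.9793460149958
[-0.10510298  3.81522428 -0.10260205]
```

Request:
servo_tool([
  {"fingers": 1, "travel": [7, 1, 2.5], "twist": 0.006},
])

```text
time_s: 11.82
tcp_pos: [0.5991, 0.0786, 0.1134]
ee_rot: [-176.3, 3.3, -93.5]
wrist_force: [-7.2, 19.4, 14.4]
opening: 0.0126
```

```bash
python3 - <<'E'
from gap import *
F=run(); print(o["moment"])
E
```

```text
s,t,z mm 3.6408777807272332 1.338170534059905 113.40135823250453 [-176.32562494    3.28256558  -93.53756012] [-7.23873269 19.36336272 14.40729193] 11.825 0.012623399817427917
tool z tilt deg along s,t: -3.300739213892074 3.647752331553804
scene edge s per t [239.5 240.  240.  240.  239.5 239.  238.5 238.5 240.  240.  240.  240.
 239.5] fit [3.71802499e-04 2.39576923e+02] s@0 239.57692307692312
top edge s per t [240.  239.5 239.  238.5 240.  241.  239.5 222.5 222.5 240.5 240.5 240.
 239.5] fit [7.73698491e-03 2.39839283e+02] s@0 239.8392826861116
[5.159649   2.46591817 0.34432717]
```

Request:
servo_tool([
  {"fingers": 1, "travel": [5, 1, 4], "twist": 0},
])

```text
time_s: 12.05
tcp_pos: [0.5993, 0.0779, 0.1135]
ee_rot: [-176.0, 3.6, -93.5]
wrist_force: [-10.5, 19.2, 19.4]
opening: 0.0131
```

```bash
python3 - <<'E'
from gap import *
F=run(); print(o["moment"])
E
```

```text
s,t,z mm 4.3064359526869325 1.5987205350588336 113.50763140126172 [-176.01942366    3.60943422  -93.47475421] [-10.47383601  19.2260276   19.36850534] 12.05 0.013107825328244217
tool z tilt deg along s,t: -3.6316080022317987 3.94690655861449
scene edge s per t [240.5 240.5 240.  239.5 239.  240.  240.5 241.  241.  240.  240.  239.5
 239.5] fit [-1.71029149e-03  2.40076923e+02] s@0 240.07692307692312
top edge s per t [239.5 239.  239.  238.5 240.  241.  239.  222.5 222.5 241.  240.5 240.
 239.5] fit [1.21106777e-02 2.39760302e+02] s@0 239.76030184839755
[5.24023124 3.17443916 0.18883662]
```

Request:
servo_tool([
  {"fingers": 1, "travel": [7, 2, 3], "twist": 0},
])

```text
time_s: 12.28
tcp_pos: [0.5994, 0.0768, 0.1144]
ee_rot: [-175.5, 4.1, -93.3]
wrist_force: [-6.4, 18.0, 16.3]
opening: 0.0128
```

```bash
python3 - <<'E'
from gap import *
F=run(); print(o["moment"])
crop(F["top"]["pixels"],335,135,385,175,14,"pics/t10.png");crop(F["scene"]["pixels"],260,180,410,270,5,"pics/s10.png")
E
```

```text
s,t,z mm 5.398015694590145 1.8038091164972871 114.40326592554264 [-175.53568223    4.06792872  -93.32037659] [-6.41841555 17.95358246 16.25873469] 12.275 0.012849936551645538
tool z tilt deg along s,t: -4.101385162391144 4.414457035441049
scene edge s per t [240.  240.  240.  240.  241.5 241.5 241.5 241.  240.5 240.  240.  240.5
 241. ] fit [3.12314099e-03 2.40576923e+02] s@0 240.5769230769232
top edge s per t [239.5 239.5 241.  241.5 241.5 224.  223.5 222.5 222.5 240.5 239.5 239.5
 240. ] fit [-6.90780339e-03  2.40262427e+02] s@0 240.26242710358233
[5.02048983 2.0383571  0.30828265]
```

View pics/t10.png

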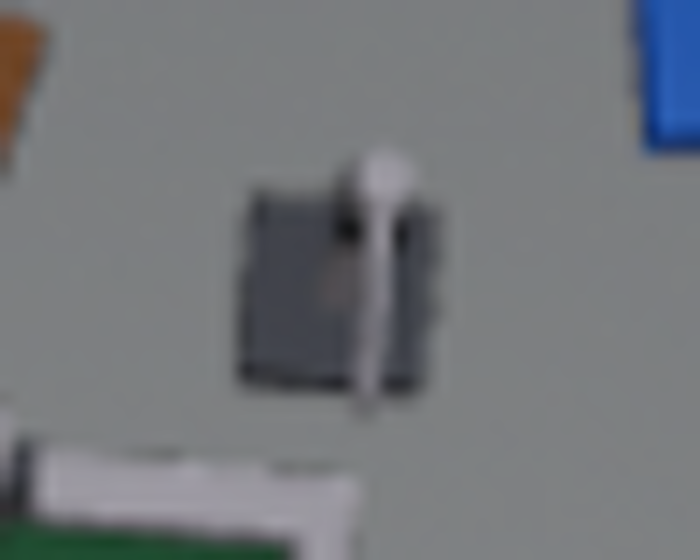

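View pics/s10.png

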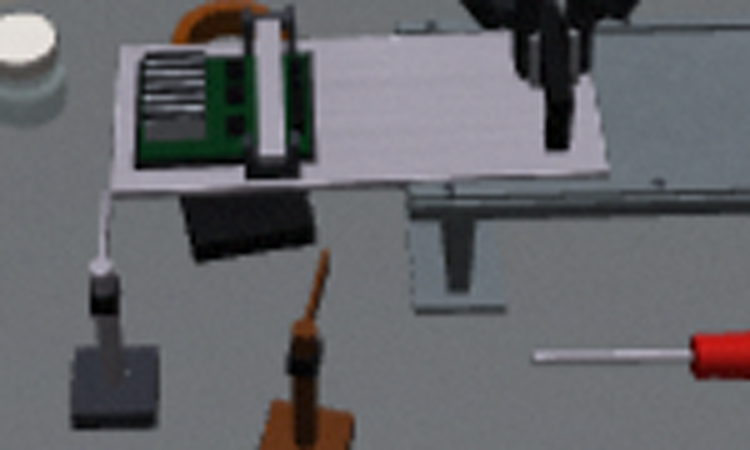

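The edge now nearly meets the pointer line: top-crop corner (357,475) against tip (363,400). But the TCP has risen to 114.4, so I'll press the handle end flat and measure again.

Request:
servo_tool([
  {"fingers": 1, "travel": [0.5, 1, 5], "twist": 0.005},
  {"fingers": 1, "travel": [0.5, 1, 4], "twist": 0},
])

```text
time_s: 12.62
tcp_pos: [0.5995, 0.0776, 0.1123]
ee_rot: [-175.2, 4.1, -93.4]
wrist_force: [-5.1, -0.3, 16.7]
opening: 0.0126
```

```bash
python3 - <<'E'
from gap import *
F=run(); print(o["moment"])
w=optics.grab_frame("wrist"); cv2.imwrite("pics/w11.png",w["pixels"])
crop(F["top"]["pixels"],335,135,385,175,14,"pics/t11.png");crop(F["scene"]["pixels"],260,180,410,270,5,"pics/s11.png")
E
```

```text
s,t,z mm 4.55725357556225 1.865674444691227 112.2655180709568 [-175.21614264    4.07314136  -93.35041067] [-5.09884366 -0.25719201 16.69324348] 12.625 0.012603185864579348
tool z tilt deg along s,t: -4.105793973034408 4.735046851228627
scene edge s per t [242.  242.5 242.5 242.5 242.5 241.5 241.5 240.5 242.  242.5 243.  243.
 242.5] fit [3.19750149e-03 2.42192308e+02] s@0 242.1923076923077
top edge s per t [241.  241.5 241.5 242.  241.  224.  223.5 222.5 241.5 240.5 240.5 241.5
 242. ] fit [-2.03804348e-03  2.41300000e+02] s@0 241.29999999999998
[-0.509299    1.66483639 -0.17706194]
```

View pics/t11.png

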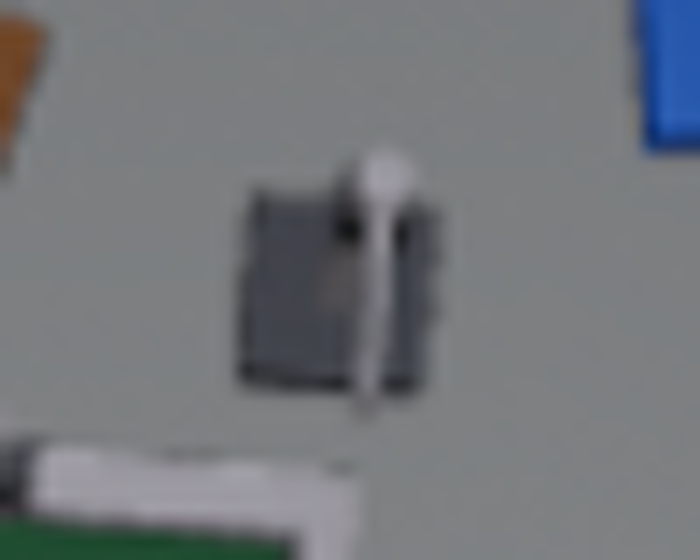

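View pics/s11.png

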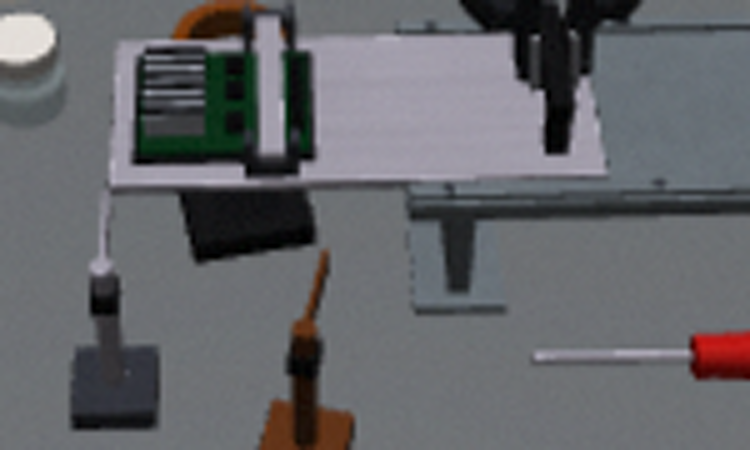

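View pics/w11.png

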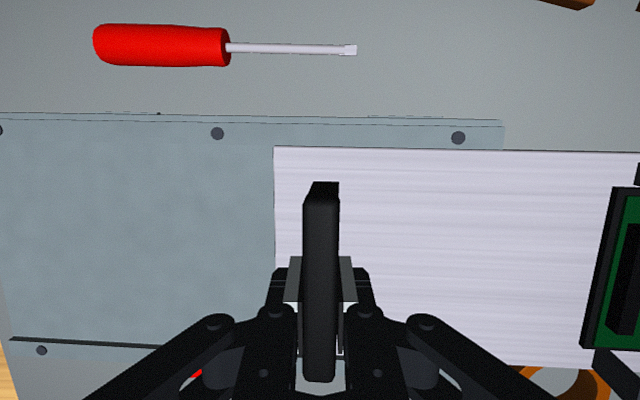

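The edge is now at 241.3 (top) and 242.2 (scene), against the pointer at 241.3–242.1, with the handle height back at 112.3. One last steadiness and flatness check before handing in.

```bash
python3 - <<'E'
from gap import *
f=optics.grab_frame("scene"); o=readout.get_obs(); print(o["time_s"],o["tcp_pos"],o["wrist_force"],o["opening"])
for s in (-18.5,241.7):
    print("pred far corner crop px", [((proj(f,[*(C+u*s/1e3+v*.055),z])-[260,180])*5).round(1).tolist() for z in(.096,.093)])
E
```

```text
s,t,z mm 4.576390696286996 1.8775829161821143 112.30498475386531 [-175.21097104    4.09657736  -93.37563675] [-5.47869949  2.29073887 16.61940625] 12.775 0.012666183685239057
tool z tilt deg along s,t: -4.127023710171424 4.741771402614909
12.825 [0.5995639  0.07759233 0.1122971 ] [-4.90637492  2.11322719 16.30963468] 0.013136094728619771
pred far corner crop px [[606.0, 170.4], [605.4, 174.3]]
pred far corner crop px [[106.9, 182.3], [107.3, 186.2]]
```

The state is steady, holding with 16 N down. The predicted corners for a level plate match the picture: slope 12 px predicted, 9–12 px seen.

```bash
python3 -c "
from workcell import order,readout
print(order.hand_in()); print(readout.get_obs()['tcp_pos'],readout.get_obs()['wrist_force'])"
```

```text
the job is handed in; nothing more can be done
None
the job is handed in; nothing more can be done
```

The clamp bar is down in its catch, and the carrier is slid out to the grey gauge post's pointer. I handed the job in at about 12.8 s with the gripper still holding the handle and pushing down.

- **Clamp:** I swung the bar over with the closed fingertips until it met its hard stop, at z = 0.122 m with about 12 N. The later pictures show it still lying across the board.
- **Front edge:** The top camera puts the edge 0.2 mm short of the pointer, and the scene camera puts it 0.9 mm past. The two views therefore disagree by about 1 mm, within the 2 mm calibration.
- **Flatness:** The carrier was sitting flat at hand-in. The handle was at its starting height (TCP z 112.3 mm, 112.6 mm when gripped) with a steady push of about 16 N down. The far edge's slope in the scene image fits a level plate.
- **What went wrong on the way:** The handle end rose about 1–2 mm several times as the overhang grew, and I pressed it flat again each time. The tool itself ended tilted about 4–5°, because the moves cannot correct tilt.
- **Forces and other objects:** The highest push was about 31 N, at the fingers. I touched nothing else on the bench, and no contact shows in the pictures.

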